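# Lock the cake turntable's collar with its two-pin key

## Task

Take the two-pin key off the loaf tin, put both pins into the two holes of the cake turntable's lock collar so that the key lies flat on it, and let go before anything is turned. Then take the key again by its upright wooden knob and swing it clockwise, seen from above, until the collar stops, with both pins staying in. Leave the key lying in the collar, untouched, and the ramekin, muffin cups and pastry brush where they are.

Things in the scene. Friction and masses are not known exactly. Their poses are not given: they have to be found in the camera images.
- key_block (a point): two-pin key (182 mm steel pin spanner, 0.45 kg give or take a fifth): centre of the steel block on its head, 48 mm along the key, 28 wide, 32 tall, a good first grip. x points along the handle to the knob, z up, away from the pins. Bar underside 26 mm below this point; centre of mass about 15 mm ahead of it. At the start it lies flat across the dark loaf tin's rims, pins hanging inside
- key_base (a point): same key and axes: point between the pins at the level of the bar's underside, 26 mm below key_block; meets collar_top when seated. Bar 26 mm wide, 10 thick, from 60 mm behind to 122 mm ahead of this point, with a 60 mm round head disc as thick. Two pins 12 mm thick with tapered ends point 20 mm down from the underside, 32 mm ahead and 32 mm behind
- key_knob (a point): centre of the upright round beech knob at the end of the key's handle, 28 mm across and 45 mm tall (it stands on the bar; its centre is 22.5 mm above the bar's top and 32.5 mm above the bar's underside), 105 mm ahead of key_base along the key; same axes. The knob does not spin on the key
- collar_top (a point): centre of the flat top of the round steel lock collar (104 mm across, 20 tall) on the cake turntable, 73 mm above the shelf; turns with the collar. z up; its x axis runs through the two holes, 32 mm either side of this point, 16 mm across, chamfered, 20 mm deep. Below it a fixed aluminium disc 200 mm across. The key fits either way round
- collar (a joint): turn of the lock collar in rad, growing clockwise seen from above; starts between 0 and 0.4, stops hard at 1.5, where the small lug on the collar's rim meets the stop post on the disc. Dry friction of 0.3 N m, no spring: it stays where it is left. The collar does not move sideways or up
- loaf_tin: fixed dark loaf tin 200 (x) by 100 (y) by 65 mm tall, walls 4 mm, open on top; origin at the centre of its underside
- ramekin: bystander: loose glass ramekin 84 mm across, 45 mm tall; origin at the centre of its underside
- muffin_cup_a: bystander: loose red silicone muffin cup 68 mm across, 33 mm tall; origin at the centre of its underside
- muffin_cup_b: bystander: a second loose red muffin cup of the same size
- pastry_brush: bystander: loose beech pastry brush about 190 mm long, 16 mm tall, lying on the shelf along its own x; origin near its middle, underneath
Mind the look-alikes: they are no part of the job. Leave any green or yellow look-alike of the part that bears key_block alone.

How it is judged:
By the outcome, as a careful person would: the job done as asked, in the order asked, and still so for the second after the job is handed in, with the robot touching nothing.
It also fails if it takes over 54 s, if anything falls off the work surface, if the arm or the gripper's body presses on something with over 40 N, if the wrist force passes 120 N, or if a joint passes its speed limit or range.

## Robot

A 6-joint arm with a two-finger parallel gripper is mounted at the origin on the work surface. World frame = base frame: x ahead of the robot, y to its left, z up, the work surface at z = 0. Lengths are in m, angles in rad, forces in N, time in s.
With the tool pointing down it reaches from about 0.3 to 0.85 m from the base axis. Payload 5.4 kg.
Tool frame: the origin (TCP) lies between the finger pads; the fingertips stand 25 mm ahead of it and the grasp point (between the pads) lies 6 mm ahead of it (bot.tips_ahead is the distance from the TCP to the fingertips, in m); z points along the fingers, y is the direction in which the jaws open and shut (so a half turn about z gives the same grasp; the last joint's range is limited). The gripper opens to 85 mm and grips with 20 to 120 N. Pads are 22 mm wide; open, the fingers measure 114 mm over their backs; the gripper's body (76 mm by 85 mm) begins 54 mm behind the grasp point. The pads swing forward as they close: fully open they stand 13 mm farther back than shut.
Start: joints at [0.94, 0.158, 1.597, -0, 1.386, -0.21], TCP at [0.235, 0.525, 0.256] pointing down, gripper open.
Joint ranges: [-2.91, 2.91], [-0.94, 2.29], [0.18, 2.7], [-1.29, 4.43], [0.17, 2.64], [-3, 3]. Speed limits (rad/s): [2.57, 2.57, 3.14, 3.14, 3.14, 3.14].

## Interface

Orientations are given as a rotation vector (axis times angle).
In Python, from bench import bot gives the robot as it stands.
- The arm moves only by the tool apply_moves, never from a script. Its argument "deltas" is a list of rows, each a list of 7 numbers: the shift along the world's x, y, z scaled (see below), then the turn, a rotation vector about the world's x, y, z scaled (see below), then the opening, from -1 (shut) to 1 (fully open), so that 0 is half open. A call has 1 to 10 rows; each row is the pose to reach, as a shift and turn from the pose commanded when the call began, turning the shorter way round; what a row does not reach only later rows make up. The controller multiplies each number of a shift by 40 cm and each number of a turn by 2 pi rad. A row lasts 1/10 s, in which the tool goes at most 50 mm and 8.59 degrees, less where a joint would pass 70% of its speed; a pose out of reach is approached as far as the arm can. A call with a number of a shift or a turn outside -1 to 1 is refused whole. A call with a gripper value outside its range is refused whole. The fingers move at their own pace and stop on an object; the grip force is fixed at half the most. Time passes only in rows, so rows that repeat a pose let the fingers close. It gives the time, the measured TCP pose, the force and the opening at its end, in the units of the state.
- bot.sense(): the state, without advancing time (a new reading comes with each control period).
- bot.snapshot(name): name is "scene" or "top"; returns a dict with "image" (400x640x3 uint8, red, green, blue), "fx", "fy", "cx", "cy" (pixels), "R" (3x3) and "t" (3): a world point X has camera coordinates R X + t. Camera axes: x right, y down, z forward; pixel columns grow to the right and rows downward; lengths in m; the calibration is good to about 2 mm. A picture is of the moment at which its call begins. There is no depth.
- bot.hand_in(): hands the job in, once; it reports no verdict.
The state is a dict: "clock": time; "q": joint angles; "joint_vel": joint speeds; "joint_efforts": joint torques, N m; "eef_pos": TCP position; "eef_rot": TCP orientation; "contact_force": force on the tool from outside, world axes, zero at the start; "ft_torque": the same for the moment, N m; "width": finger opening in m.
Only numpy, scipy, OpenCV 4.12 (cv2) and the standard library are available. Lean on these libraries where they do the work, as an engineer would, in place of code of your own. Each camera call takes 0.05 s, during which the arm holds its last target.

## Working session

There is one attempt and no reset: what is moved stays moved. The work goes in short steps, Python scripts to look and compute and a tool call to move; the robot and the scene stay as the last step left them, time stands still between calls to the robot, and variables do not carry over. Pictures are saved under pics/ and viewed, and the job is handed in when it is done.

Besides the shell and the picture viewer there is one more tool, called after ">>>" as name(argument=value, ...), one argument or row to a line, values as JSON. apply_moves: Moves the arm, as the interface text tells. Its arguments: {"type":"object","properties":{"deltas":{"type":"array","items":{"type":"array","items":{"type":"number","minimum":-1,"maximum":1}}}},"required":["deltas"]}

```bash
mkdir -p pics; ls
python3 - <<'E'
from bench import bot
import cv2,pickle
print(bot.sense())
for n in("scene","top"):
    s=bot.snapshot(n); pickle.dump(s,open(n+"0.pkl","wb"))
    cv2.imwrite(f"pics/{n}0.png",s["image"][:,:,::-1]); print(n,s["fx"],s["fy"],s["cx"],s["cy"],s["R"],s["t"])
E
```

```text
pics
{'clock': 0.0, 'q': array([ 9.39922864e-01,  1.59062076e-01,  1.59827970e+00, -3.63476764e-06,
        1.38620947e+00, -2.10128029e-01]), 'joint_vel': array([ 0.00040179, -0.0005959 ,  0.00031149,  0.00054506,  0.00100483,
       -0.00019795]), 'joint_efforts': array([ 1.95786502e-03, -3.95992076e+01, -3.31432164e+01, -1.99008073e-04,
        8.18014378e-03, -2.97046176e-05]), 'eef_pos': array([0.23454112, 0.52436   , 0.25528578]), 'eef_rot': array([-6.55873673e-01, -3.07155071e+00,  2.81011063e-03]), 'contact_force': array([-0.84329024,  0.72638268, -0.27483208]), 'ft_torque': array([0.00500307, 0.01378803, 0.0280795 ]), 'width': 0.08542019386467418}
scene 375.7576371881155 375.7576371881155 319.7733341425523 196.94654257294633 [[ 7.99215037e-01  6.01044837e-01  6.53878935e-04]
 [ 4.99892656e-01 -6.64107211e-01 -5.55939696e-01]
 [-3.33710438e-01  4.44642234e-01 -8.31222369e-01]] [-0.35900782 -0.22258592  1.27883329]
top 379.3243402244968 379.3243402244968 315.1392150516046 197.09024354866935 [[ 0.02114595 -0.9997621   0.00534662]
 [-0.99783257 -0.02143785 -0.06221397]
 [ 0.06231379 -0.00401946 -0.99804851]] [-0.07144429  0.48551359  1.12068521]
```

View pics/scene0.png

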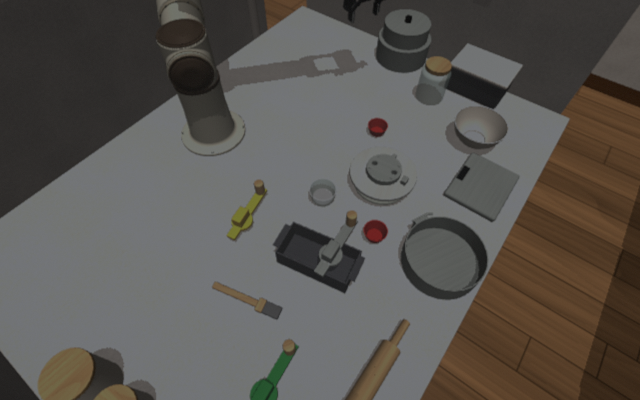

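View pics/top0.png

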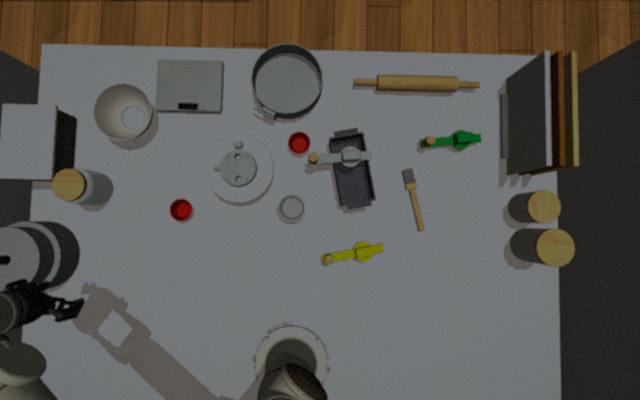

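Keys in the top view: grey on the loaf tin at about (347,157), yellow at (355,252) and green at (455,140). The grey steel one lying across the dark tin matches the description. Next are close crops of it and of the collar.

```bash
cat > h.py <<'E'
import pickle,cv2,numpy as np
def crop(s,x0,y0,x1,y1,k,name):
    im=s["image"][y0:y1,x0:x1,::-1]
    im=cv2.resize(im,None,fx=k,fy=k,interpolation=cv2.INTER_CUBIC)
    im=cv2.convertScaleAbs(im,alpha=1.4,beta=10)
    for x in range((x0+9)//10*10,x1,10):
        cv2.line(im,((x-x0)*k,0),((x-x0)*k,6),(0,255,255),1)
        if x%20==0: cv2.putText(im,str(x),((x-x0)*k-10,18),0,.4,(0,0,255),1)
    for y in range((y0+9)//10*10,y1,10):
        cv2.line(im,(0,(y-y0)*k),(6,(y-y0)*k),(0,255,255),1)
        if y%20==0: cv2.putText(im,str(y),(8,(y-y0)*k+4),0,.4,(0,0,255),1)
    cv2.imwrite("pics/"+name,im)
def back(s,u,v,z):
    R,t=np.array(s["R"]),np.array(s["t"])
    d=R.T@np.array([(u-s["cx"])/s["fx"],(v-s["cy"])/s["fy"],1]); c=-R.T@t
    return c+d*(z-c[2])/d[2]
def proj(s,X):
    p=np.array(s["R"])@np.array(X)+np.array(s["t"]); return np.array([s["cx"]+s["fx"]*p[0]/p[2],s["cy"]+s["fy"]*p[1]/p[2]])
def tri(sa,ua,sb,ub):
    P=lambda s:np.array([[s["fx"],0,s["cx"]],[0,s["fy"],s["cy"]],[0,0,1]])@np.c_[s["R"],s["t"]]
    X=cv2.triangulatePoints(P(sa),P(sb),np.array(ua,float).reshape(2,1),np.array(ub,float).reshape(2,1)); return (X[:3]/X[3]).ravel()
def load(n): return pickle.load(open(n+".pkl","rb"))
E
python3 - <<'E'
from h import *
s=load("top0"); crop(s,295,120,385,215,8,"t_key.png"); crop(s,200,130,280,210,7,"t_col.png")
s=load("scene0"); crop(s,265,200,375,295,7,"s_key.png"); crop(s,340,140,425,210,8,"s_col.png")
E
```

```text
(no output)
```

View pics/t_key.png

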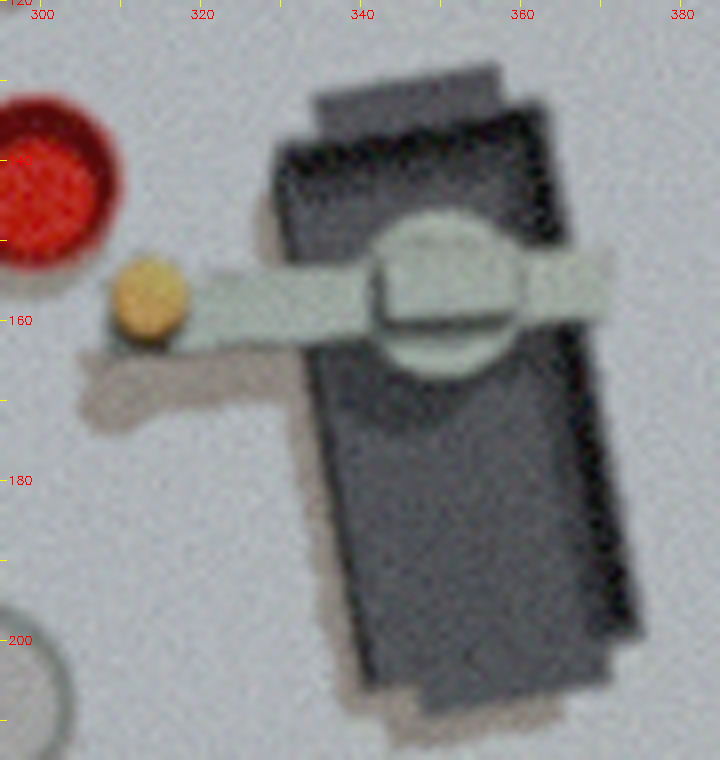

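View pics/t_col.png

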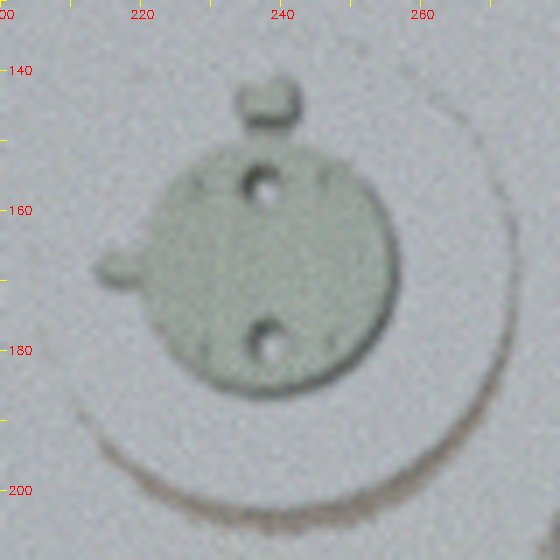

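View pics/s_key.png

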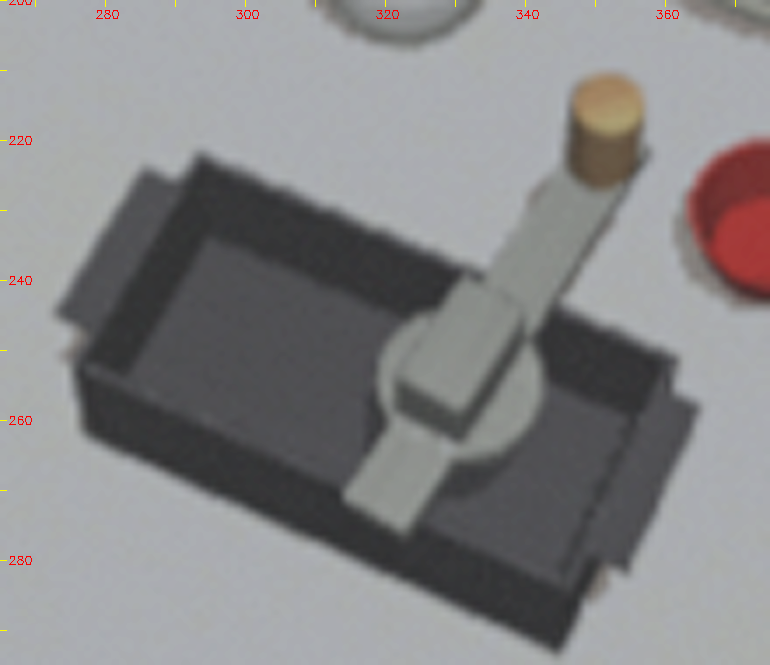

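View pics/s_col.png

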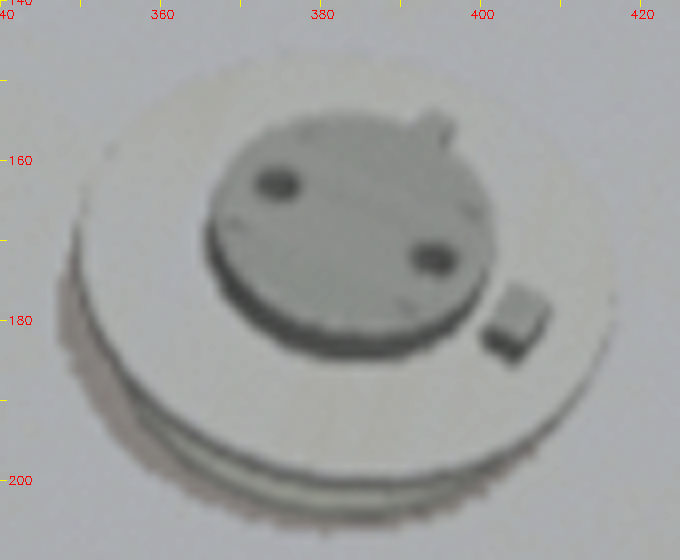

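Run:
```python
from h import *
T=load("top0");S=load("scene0"); np.set_printoptions(precision=4,suppress=True)
print("block top T",back(T,351.3,155.3,.107),"S",back(S,331.2,249,.107),"tri",tri(T,(351.3,155.3),S,(331.2,249)))
print("knob T",back(T,313.8,156,.120),"S",back(S,351.5,214.7,.12),tri(T,(313.8,156),S,(351.5,214.7)))
print("tail T",back(T,370.8,155.6,.075),"S",back(S,318.6,273.2,.075))
print("disc T",back(T,350.5,156.5,.075),"S",back(S,330.8,253.8,.075))
for a,b in (((237.6,156.5),(374.7,163)),((238.2,178.7),(394,172.3))):
    print("hole",back(T,*a,.073),back(S,*b,.073),tri(T,a,S,b))
print("collar c",back(T,238,168,.073),back(S,383.4,167.6,.073))
print("post T",back(T,238,144,.073),"lug",back(T,216.5,168.5,.073))
for n,z,p in (("ramekin",.045,(291,208)),("cupA",.033,(299,143))): print(n,back(T,*p,z))
```

```text
block top T [ 0.5994 -0.1585  0.107 ] S [ 0.6048 -0.1607  0.107 ] tri [ 0.6018 -0.1584  0.0993]
knob T [ 0.593  -0.0546  0.12  ] S [ 0.5931 -0.0572  0.12  ] [ 0.5928 -0.0551  0.1172]
tail T [ 0.6054 -0.2174  0.075 ] S [ 0.61   -0.2186  0.075 ]
disc T [ 0.6016 -0.1594  0.075 ] S [ 0.6034 -0.159   0.075 ]
hole [0.5948 0.1632 0.073 ] [0.5342 0.1568 0.073 ] [0.5681 0.136  0.1272]
hole [0.5311 0.1593 0.073 ] [0.5975 0.1612 0.073 ] [0.5612 0.1866 0.0152]
collar c [0.5617 0.1609 0.073 ] [0.5638 0.1575 0.073 ]
post T [0.6309 0.1633 0.073 ] lug [0.559  0.2221 0.073 ]
ramekin [0.4518 0.0086 0.045 ]
cupA [ 0.6459 -0.0096  0.033 ]
```

Run:
```python
from h import *
from bench import bot
T=load("top0");S=load("scene0"); np.set_printoptions(precision=4,suppress=True)
for z in(.073,.08,.09):
  print(z,"post T",back(T,238.5,143.5,z),"S",back(S,405.5,178.3,z), "inner T",back(T,238.2,147.6,z),back(S,402.5,176,z))
print(bot.tips_ahead)
# key fit check: project model with mean pose
a=np.deg2rad(94.9); b=np.array([.602,-.1595]); d=np.array([np.cos(a),np.sin(a)])
for s,n in((T,"T"),(S,"S")):
  for k,z in((0,.107),(.105,.12),(-.06,.075)): print(n,k,proj(s,[*(b+k*d),z]))
```

```text
0.073 post T [0.6324 0.1619 0.073 ] S [0.635  0.1623 0.073 ] inner T [0.6205 0.1623 0.073 ] [0.6239 0.1643 0.073 ]
0.08 post T [0.631  0.1605 0.08  ] S [0.6365 0.1569 0.08  ] inner T [0.6192 0.1609 0.08  ] [0.6256 0.1589 0.08  ]
0.09 post T [0.629  0.1584 0.09  ] S [0.6387 0.1493 0.09  ] inner T [0.6173 0.1589 0.09  ] [0.6279 0.1512 0.09  ]
0.025
T 0 [351.6709 154.3933]
T 0.105 [313.8998 155.9744]
T -0.06 [371.4579 155.0286]
S 0 [330.547  248.0211]
S 0.105 [351.9939 214.0704]
S -0.06 [317.5046 272.7396]
```

>>> apply_moves(
  deltas=[
    [0.05,-0.09,0,0,0,-0.02,1],
    [0.1,-0.19,0,0,0,-0.04,1],
    [0.15,-0.29,0,0,0,-0.06,1],
    [0.2,-0.39,0,0,0,-0.08,1],
    [0.25,-0.49,0,0,0,-0.1,1],
    [0.3,-0.59,0,0,0,-0.12,1],
    [0.36,-0.69,0,0,0,-0.14,1],
    [0.41,-0.79,0,0,0,-0.16,1],
    [0.46,-0.86,0,0,0,-0.17,1],
    [0.46,-0.86,0,0,0,-0.17,1],
  ],
)

```text
clock: 1.1
eef_pos: [0.4205, 0.1778, 0.256]
eef_rot: [2.135, 2.303, -0.001]
contact_force: [0.6, 0.9, 0.7]
width: 0.0854
```

>>> apply_moves(
  deltas=[
    [0.06,-0.1,0,0,0,0,1],
    [0.12,-0.2,0,0,0,0,1],
    [0.17,-0.3,0,0,0,0,1],
    [0.22,-0.4,0,0,0,0.001,1],
    [0.27,-0.5,-0.04,0,0,0.001,1],
    [0.33,-0.6,-0.08,0,0,0.001,1],
    [0.38,-0.7,-0.13,0,0,0.001,1],
    [0.43,-0.79,-0.17,0,0,0.001,1],
    [0.455,-0.83,-0.19,0,0,0.001,1],
    [0.455,-0.83,-0.19,0,0,0.001,1],
  ],
)

```text
clock: 2.1
eef_pos: [0.6006, -0.1522, 0.1779]
eef_rot: [-2.121, -2.313, 0.002]
contact_force: [0.6, -0.1, -0.4]
width: 0.0854
```

Run:
```python
from h import *
from bench import bot
print(bot.sense()['eef_pos'],bot.sense()['eef_rot'])
S=bot.snapshot("scene");T=bot.snapshot("top"); pickle.dump(S,open("scene1.pkl","wb"))
crop(S,260,150,400,300,5,"s1.png");crop(T,295,110,385,215,7,"t1.png")
print(bot.sense()['eef_pos'],bot.sense()['eef_rot'])
```

```text
[ 0.60059141 -0.15218917  0.17785893] [-2.12093629e+00 -2.31303503e+00  1.75551005e-03]
[ 0.60060276 -0.15008965  0.17981001] [-2.11950519e+00 -2.31652078e+00 -1.64800377e-05]
```

View pics/s1.png

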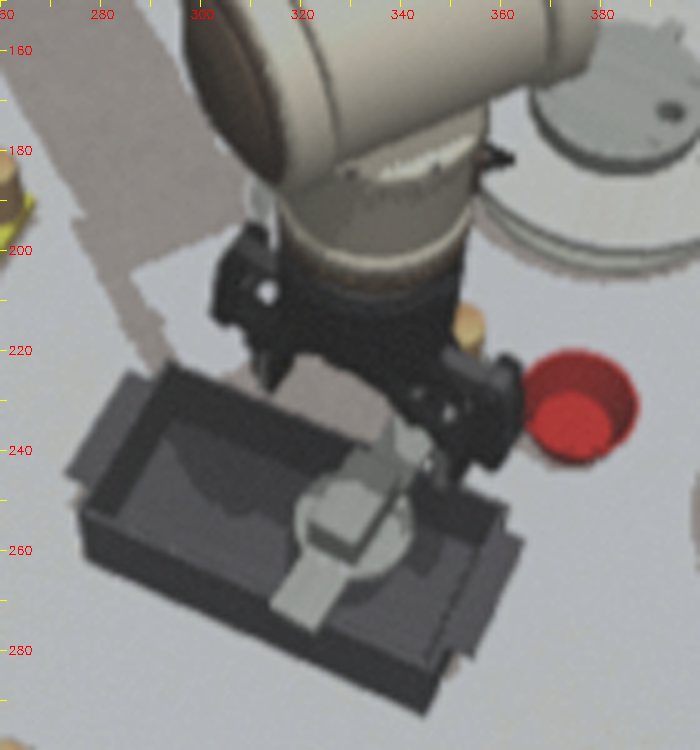

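View pics/t1.png

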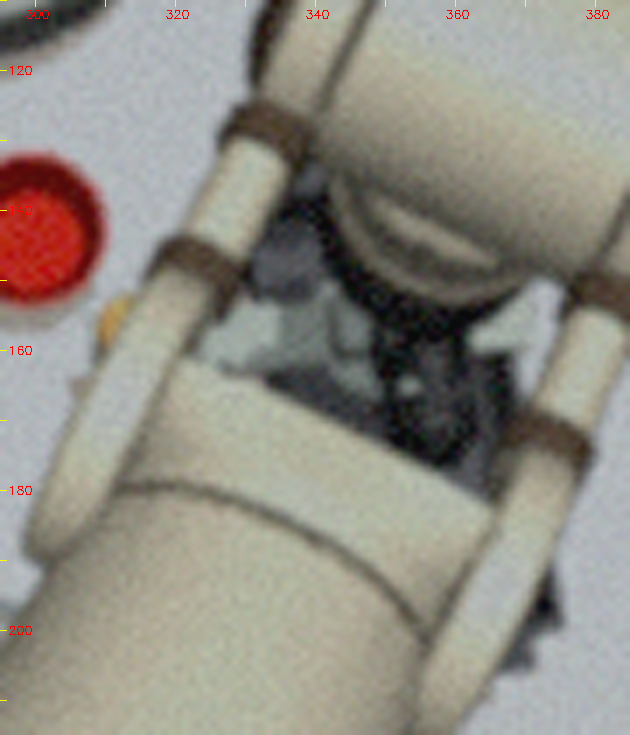

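>>> apply_moves(
  deltas=[
    [0.001,-0.006,-0.05,0,0,0,1],
    [0.001,-0.006,-0.1,0,0,0,1],
    [0.001,-0.006,-0.15,0,0,0,1],
    [0.001,-0.006,-0.18,0,0,0,1],
    [0.001,-0.006,-0.19,0,0,0,1],
    [0.001,-0.006,-0.19,0,0,0,1],
    [0.001,-0.006,-0.19,0,0,0,1],
    [0.001,-0.006,-0.19,0,0,0,0.2],
  ],
)

```text
clock: 3.0
eef_pos: [0.6021, -0.1538, 0.1056]
eef_rot: [2.12, 2.316, 0.001]
contact_force: [-0.2, -0.2, -0.6]
width: 0.0732
```

>>> apply_moves(
  deltas=[
    [0,0,0,0,0,0,0],
    [0,0,0,0,0,0,-0.3],
    [0,0,0,0,0,0,-0.5],
    [0,0,0,0,0,0,-1],
    [0,0,0,0,0,0,-1],
    [0,0,0,0,0,0,-1],
    [0,0,0,0,0,0,-1],
    [0,0,0,0,0,0,-1],
  ],
)

```text
clock: 3.8
eef_pos: [0.6017, -0.1538, 0.1048]
eef_rot: [2.121, 2.316, 0.0]
contact_force: [1.5, 0.7, 5.9]
width: 0.0268
```

>>> apply_moves(
  deltas=[
    [0,0,0.03,0,0,0,-1],
    [0,0,0.08,0,0,0,-1],
    [0,0,0.14,0,0,0,-1],
    [0,0,0.2,0,0,0,-1],
    [0,0,0.24,0,0,0,-1],
    [0,0,0.26,0,0,0,-1],
    [0,0,0.26,0,0,0,-1],
    [0,0,0.26,0,0,0,-1],
  ],
)

```text
clock: 4.6
eef_pos: [0.6006, -0.1533, 0.2069]
eef_rot: [-2.12, -2.315, 0.001]
contact_force: [1.0, -0.3, -4.2]
width: 0.0273
```

Run:
```python
from h import *
from bench import bot
s=bot.sense();print(s['eef_pos'],s['eef_rot'],s['contact_force'],s['ft_torque'],s['width'])
S=bot.snapshot("scene"); 
crop(S,240,120,400,290,5,"s2.png")
```

```text
[ 0.60056637 -0.15326759  0.20686672] [-2.11985074e+00 -2.31542042e+00  1.19037438e-03] [ 1.01880989 -0.25565035 -4.23959049] [-0.08375858  0.06500896 -0.02279582] 0.027311532135992883
```

View pics/s2.png

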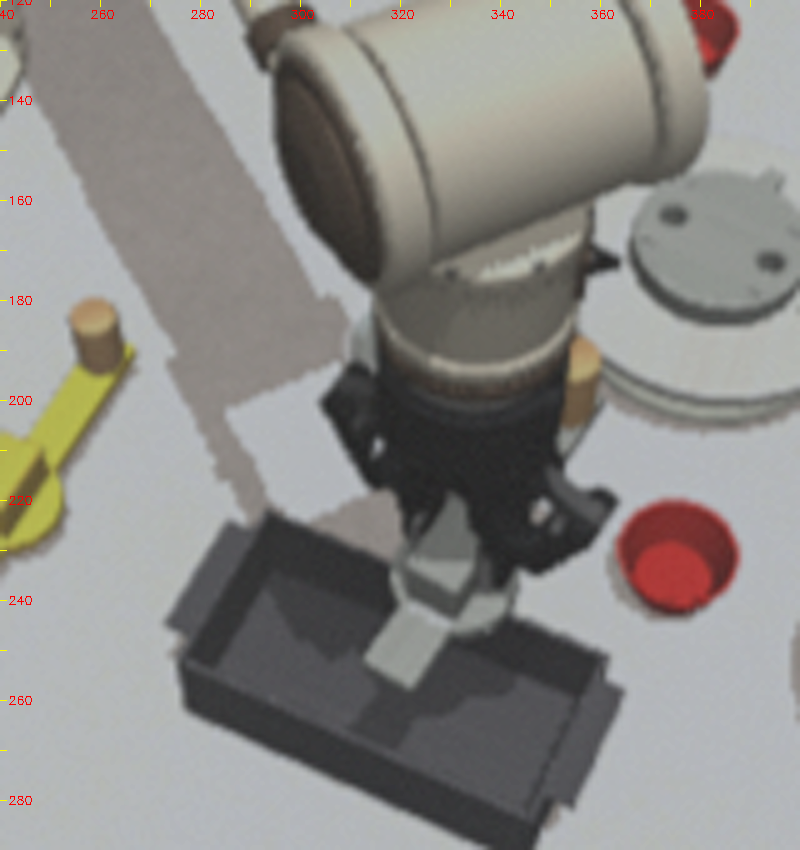

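>>> apply_moves(
  deltas=[
    [-0.01,0.07,0,0,0,0.02,-1],
    [-0.02,0.15,0,0,0,0.04,-1],
    [-0.03,0.23,0,0,0,0.06,-1],
    [-0.04,0.31,0,0,0,0.08,-1],
    [-0.06,0.39,0,0,0,0.1,-1],
    [-0.07,0.47,0,0,0,0.12,-1],
    [-0.08,0.55,0,0,0,0.14,-1],
    [-0.09,0.63,0,0,0,0.16,-1],
    [-0.1,0.7,0,0,0,0.18,-1],
    [-0.109,0.76,0,0,0,0.2,-1],
  ],
)

```text
clock: 5.65
eef_pos: [0.5565, 0.152, 0.2068]
eef_rot: [-0.345, -3.12, 0.0]
contact_force: [0.4, 0.1, -3.5]
width: 0.0271
```

>>> apply_moves(
  deltas=[
    [0,0.0225,-0.02,0,0,0.02,-1],
    [0,0.0225,-0.04,0,0,0.04,-1],
    [0,0.0225,-0.045,0,0,0.046,-1],
    [0,0.0225,-0.045,0,0,0.0463,-1],
    [0,0.0225,-0.045,0,0,0.0463,-1],
    [0,0.0225,-0.045,0,0,0.0463,-1],
  ],
)

```text
clock: 6.25
eef_pos: [0.5577, 0.1593, 0.1902]
eef_rot: [0.1, -3.14, -0.0]
contact_force: [-0.2, 0.3, -3.9]
width: 0.0271
```

Run:
```python
from h import *
from bench import bot
s=bot.sense();print(s['eef_pos'],s['eef_rot'],s['contact_force'],s['ft_torque'],s['width'])
S=bot.snapshot("scene");T=bot.snapshot("top");pickle.dump(S,open("scene3.pkl","wb"));pickle.dump(T,open("top3.pkl","wb"))
crop(S,320,80,430,200,6,"s3.png");crop(T,200,100,310,220,6,"t3.png")
```

```text
[0.55768912 0.15930682 0.19018522] [ 1.00382621e-01 -3.13981161e+00 -4.85456988e-05] [-0.22048894  0.27936197 -3.87379235] [-0.04297468 -0.05704923  0.01889112] 0.0270654995265721
```

View pics/s3.png

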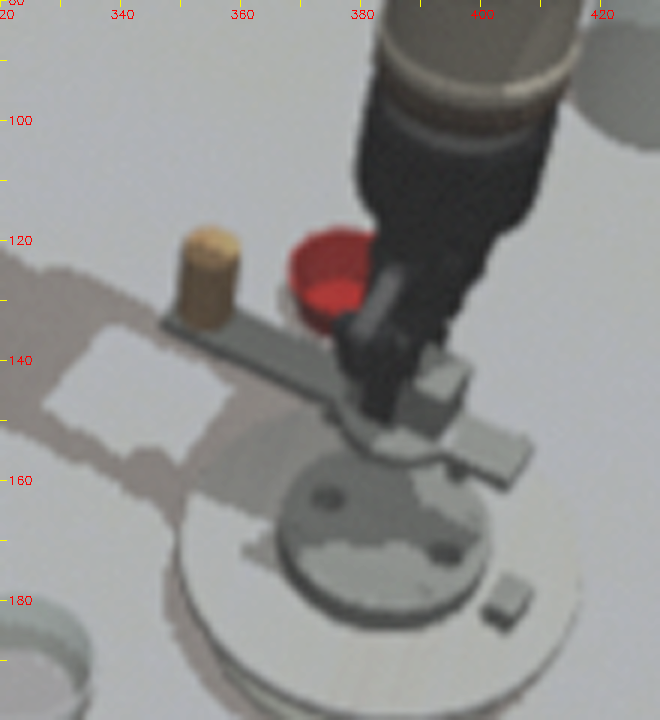

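View pics/t3.png

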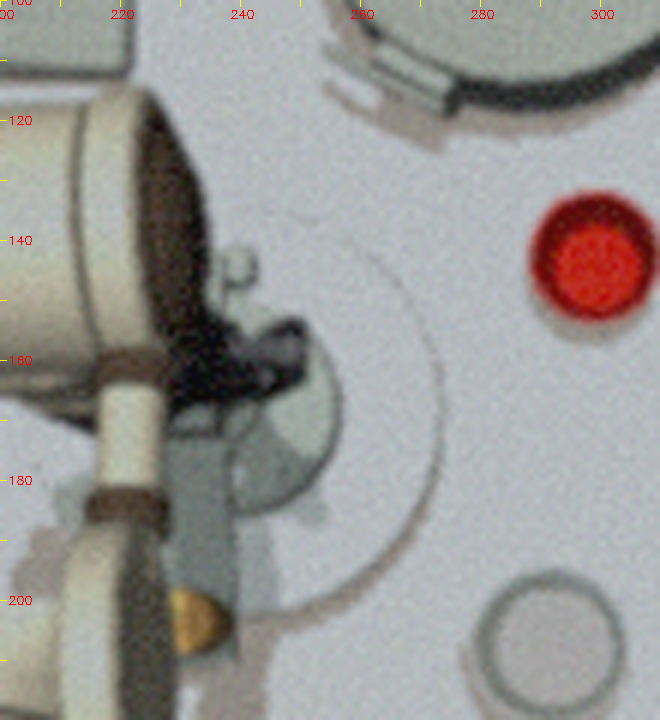

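Run:
```python
from h import *
np.set_printoptions(precision=4,suppress=True)
T=load("top3");S=load("scene3")
u=.1507
k=back(S,354.8,120.8,u+.055); c1=back(S,408.8,154.5,u+.01); c2=back(S,404.3,160.3,u+.01)
t=(c1+c2)/2
print(k,c1,c2,np.linalg.norm(c1-c2),t,np.linalg.norm((k-t)[:2]))
d=(k-t)[:2];print(np.degrees(np.arctan2(d[1],d[0])), "base from knob/tail", t[:2]+d*60/165)
# T: knob right edge, bar
print("T bar edges y at row185:",back(T,239.3,185,u+.01), "knob rightmost",back(T,238.5,203,u+.05))
```

```text
[0.4568 0.1481 0.2057] [0.6214 0.1705 0.1607] [0.6218 0.1456 0.1607] 0.024915297819270814 [0.6216 0.158  0.1607] 0.1651005727598752
-176.55871934037327 base from knob/tail [0.5616 0.1544]
T bar edges y at row185: [0.5052 0.1383 0.1607] knob rightmost [0.4564 0.1309 0.2007]
```

>>> apply_moves(
  deltas=[
    [0.01,0.012,-0.03,0,0,0,-1],
    [0.01,0.012,-0.07,0,0,0,-1],
    [0.01,0.012,-0.11,0,0,0,-1],
    [0.01,0.012,-0.13,0,0,0,-1],
    [0.01,0.012,-0.13,0,0,0,-1],
    [0.01,0.012,-0.13,0,0,0,-1],
    [0.01,0.012,-0.13,0,0,0,-1],
  ],
)

```text
clock: 7.05
eef_pos: [0.5624, 0.1643, 0.1393]
eef_rot: [-0.102, 3.138, 0.0]
contact_force: [-0.7, -0.1, -3.7]
width: 0.0271
```

Run:
```python
from h import *
from bench import bot
s=bot.sense();print(s['eef_pos'],s['eef_rot'],s['contact_force'],s['ft_torque'],s['width'])
S=bot.snapshot("scene");T=bot.snapshot("top");pickle.dump(S,open("scene4.pkl","wb"));pickle.dump(T,open("top4.pkl","wb"))
crop(S,335,110,420,200,8,"s4.png");crop(T,205,130,285,220,8,"t4.png")
```

```text
[0.56243334 0.16427249 0.13927945] [-1.01810116e-01  3.13805234e+00  1.16171184e-04] [-0.69436914 -0.14870257 -3.70335132] [ 0.03151006 -0.03641984  0.02009327] 0.027092714276726763
```

View pics/s4.png

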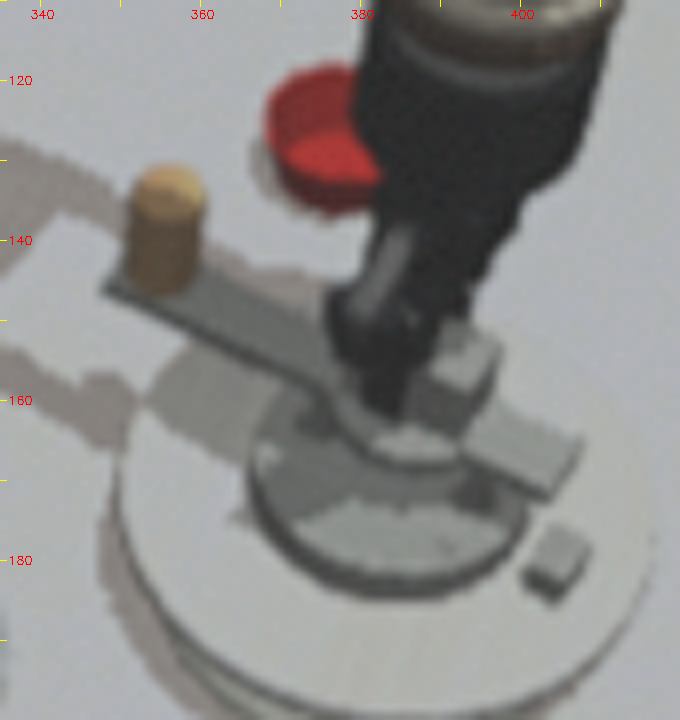

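View pics/t4.png

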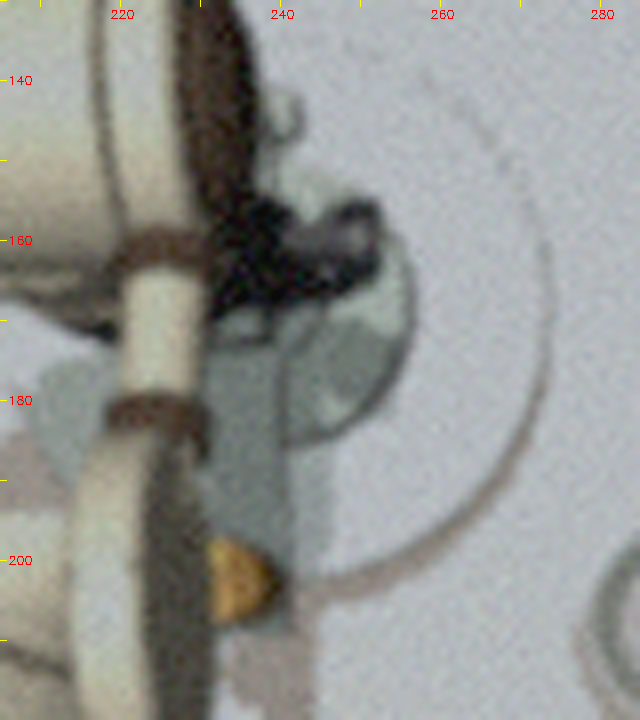

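Run:
```python
from h import *
np.set_printoptions(precision=4,suppress=True)
T=load("top4");S=load("scene4")
for u in(.0998,.095):
  k=back(S,356.1,134.2,u+.055); c1=back(S,407.6,164.8,u+.01); c2=back(S,403.5,171.9,u+.01)
  t=(c1+c2)/2; d=(k-t)[:2]
  print(u,k,c1,c2,np.linalg.norm(c1-c2),np.linalg.norm(d),np.degrees(np.arctan2(d[1],d[0])), "base", t[:2]+d*60/165)
  print("T bar edge:",back(T,240.5,175,u+.01),back(T,241.3,200,u+.01), "knob rightmost",back(T,240,201.3,u+.053))
# predicted overlay with commanded robot-based key pose
a=np.deg2rad(183.7);D=np.array([np.cos(a),np.sin(a)]);N=np.array([-D[1],D[0]])
b=np.array([.5624,.1643])-.006*D;u=.0998
P=lambda s,x,y,z:proj(s,[*(b+x*D+y*N),u+z]).round(1)
for n,s in(("S",S),("T",T)):
  print(n,"knobtop",P(s,.105,0,.055),"tail",P(s,-.06,.013,.01),P(s,-.06,-.013,.01),"end",P(s,.122,.013,.01),"blk",[P(s,-.024,y,.042) for y in(-.014,.014)], "edge",P(s,.06,.013,.01),"knob L/R",P(s,.105,.014,.055),"colC",proj(s,[.5637,.160,.073]))
```

```text
0.0998 [0.4637 0.1515 0.1548] [0.6241 0.1791 0.1098] [0.6275 0.1501 0.1098] 0.029164882756527538 0.16264999950715484 -175.37506828912947 base [0.5669 0.1599]
T bar edge: [0.5375 0.146  0.1098] [0.4687 0.1415 0.1098] knob rightmost [0.463  0.1366 0.1528]
0.095 [0.4615 0.1555 0.15  ] [0.6229 0.183  0.105 ] [0.6264 0.1539 0.105 ] 0.02933361112669882 0.16369315980548454 -175.45394059160955 base [0.5653 0.1638]
T bar edge: [0.5381 0.1469 0.105 ] [0.4689 0.1424 0.105 ] knob rightmost [0.4632 0.1375 0.148 ]
S knobtop [357.3 132.9] tail [405.  170.9] [409.1 164.8] end [348.8 143.9] blk [array([399.7, 151.8]), array([395.1, 158.3])] edge [367.3 152.8] knob L/R [354.8 135.9] colC [383.8307 167.0421]
T knobtop [231.7 200.9] tail [238.1 142. ] [228.7 142.4] end [240.2 207.7] blk [array([226.1, 153.3]), array([236.6, 152.8])] edge [239.5 185.2] knob L/R [237.1 200.6] colC [238.3513 167.3221]
```

>>> apply_moves(
  deltas=[
    [-0.002,0,-0.01,0,0,0,-1],
    [-0.002,0,-0.018,0,0,0,-1],
    [-0.002,0,-0.025,0,0,0,-1],
    [-0.002,0,-0.025,0,0,0,-1],
    [-0.002,0,-0.025,0,0,0,-1],
  ],
)

```text
clock: 7.65
eef_pos: [0.5608, 0.1642, 0.1281]
eef_rot: [0.102, -3.14, 0.0]
contact_force: [-0.3, -0.4, -3.8]
width: 0.0274
```

>>> apply_moves(
  deltas=[
    [0,0,-0.006,0,0,0,-1],
    [0,0,-0.012,0,0,0,-1],
    [0,0,-0.015,0,0,0,-1],
    [0,0,-0.015,0,0,0,-1],
  ],
)

```text
clock: 8.05
eef_pos: [0.5606, 0.1642, 0.1219]
eef_rot: [0.102, -3.139, 0.0]
contact_force: [0.1, -0.1, -3.8]
width: 0.0268
```

>>> apply_moves(
  deltas=[
    [0,0,-0.006,0,0,0,-1],
    [0,0,-0.012,0,0,0,-1],
    [0,0,-0.014,0,0,0,-1],
    [0,0,-0.014,0,0,0,-1],
  ],
)

```text
clock: 8.45
eef_pos: [0.5607, 0.1642, 0.1164]
eef_rot: [0.102, -3.139, 0.0]
contact_force: [-0.4, 0.7, -3.4]
width: 0.027
```

Run:
```python
from h import *
from bench import bot
s=bot.sense();print(s['eef_pos'],s['eef_rot'],s['contact_force'],s['ft_torque'],s['width'])
S=bot.snapshot("scene")
crop(S,335,110,420,200,8,"s5.png")
```

```text
[0.56071598 0.16420934 0.11642563] [ 1.01956952e-01 -3.13943312e+00  4.09809097e-05] [-0.41422361  0.70920621 -3.41365576] [ 0.0099565  -0.01410489 -0.04489084] 0.027029973349133058
```

View pics/s5.png

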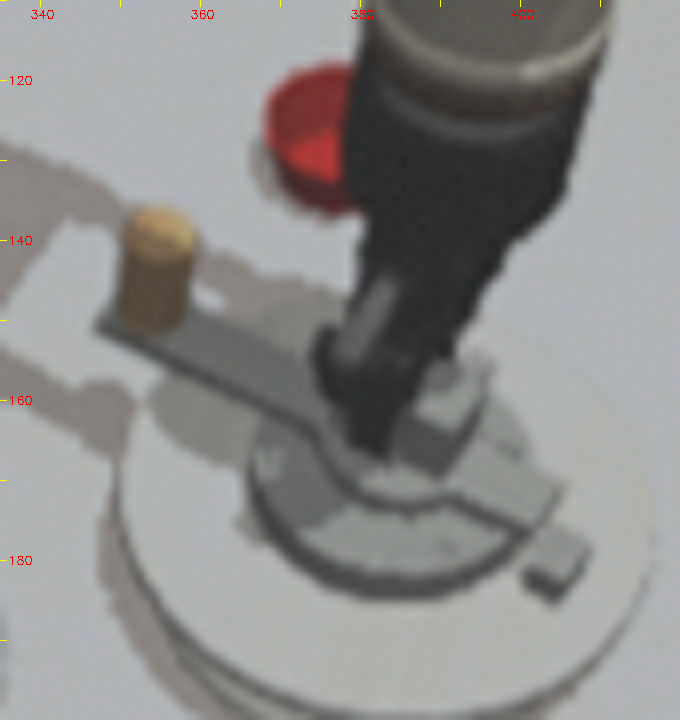

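>>> apply_moves(
  deltas=[
    [0,0,-0.004,0,0,0,-1],
    [0,0,-0.007,0,0,0,-1],
    [0,0,-0.009,0,0,0,-1],
    [0,0,-0.009,0,0,0,-1],
  ],
)

```text
clock: 8.9
eef_pos: [0.5609, 0.1642, 0.113]
eef_rot: [0.102, -3.14, 0.0]
contact_force: [0.4, -0.5, -4.3]
width: 0.0271
```

>>> apply_moves(
  deltas=[
    [0,0,-0.002,0,0,0,-1],
    [0,0,-0.004,0,0,0,-1],
    [0,0,-0.004,0,0,0,-1],
  ],
)

```text
clock: 9.2
eef_pos: [0.561, 0.1643, 0.1128]
eef_rot: [-0.102, 3.14, -0.0]
contact_force: [-5.1, -0.4, 5.3]
width: 0.0272
```

Contact came at TCP z 0.1128, against 0.1125 expected when seated. Releasing now.

>>> apply_moves(
  deltas=[
    [0,0,0,0,0,0,-0.3],
    [0,0,0,0,0,0,0],
    [0,0,0,0,0,0,0.4],
    [0,0,0,0,0,0,0.7],
    [0,0,0,0,0,0,1],
    [0,0,0,0,0,0,1],
    [0,0,0,0,0,0,1],
  ],
)

```text
clock: 9.9
eef_pos: [0.5609, 0.1642, 0.1115]
eef_rot: [-0.102, 3.14, 0.0]
contact_force: [-0.1, 0.5, 0.1]
width: 0.0853
```

>>> apply_moves(
  deltas=[
    [0,0,0.03,0,0,0,1],
    [0,0,0.09,0,0,0,1],
    [0,0,0.15,0,0,0,1],
    [0,0.1,0.2,0,0,0,1],
    [0,0.2,0.22,0,0,0,1],
    [0,0.3,0.22,0,0,0,1],
    [0,0.4,0.22,0,0,0,1],
    [0,0.5,0.22,0,0,0,1],
    [0,0.55,0.22,0,0,0,1],
    [0,0.55,0.22,0,0,0,1],
  ],
)

```text
clock: 10.9
eef_pos: [0.5602, 0.387, 0.2003]
eef_rot: [-0.107, 3.139, 0.002]
contact_force: [0.6, 0.1, 0.3]
width: 0.0852
```

Run:
```python
from h import *
from bench import bot
s=bot.sense();print(s['eef_pos'],s['eef_rot'],s['contact_force'],s['ft_torque'],s['width'])
S=bot.snapshot("scene");T=bot.snapshot("top");pickle.dump(S,open("scene6.pkl","wb"));pickle.dump(T,open("top6.pkl","wb"))
crop(S,335,110,420,200,8,"s6.png");crop(T,205,130,285,220,8,"t6.png")
```

```text
[0.56024988 0.38704917 0.20031659] [-1.07406855e-01  3.13886400e+00  1.67263160e-03] [0.64896911 0.07118739 0.34339804] [0.00051109 0.05963421 0.00438998] 0.08516869604946474
```

View pics/s6.png

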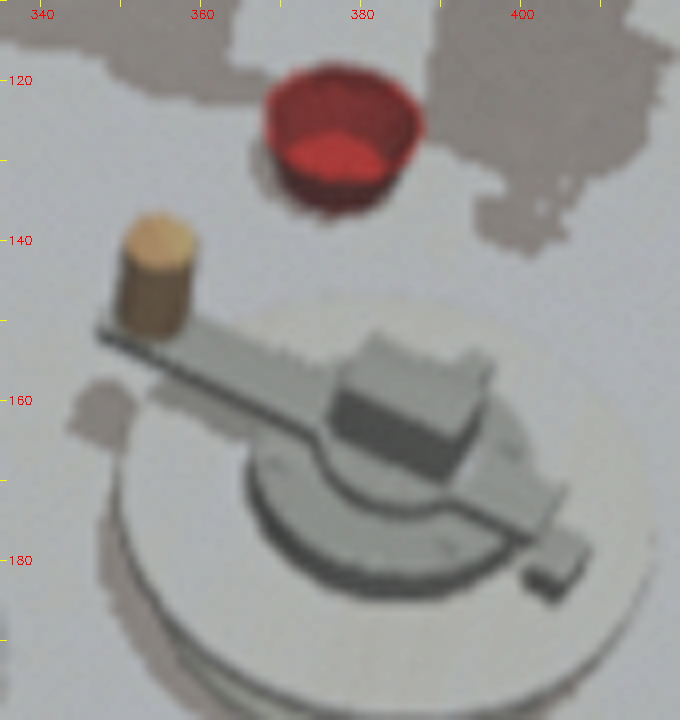

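View pics/t6.png

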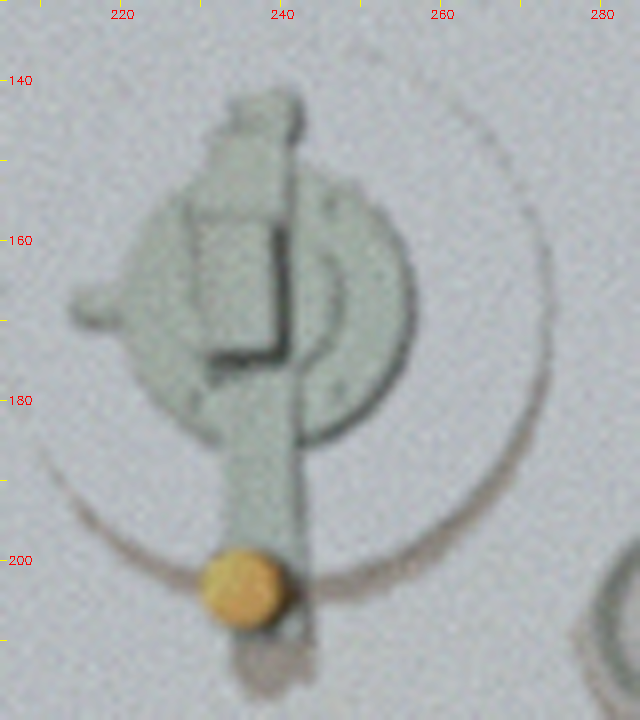

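Run:
```python
from h import *
np.set_printoptions(precision=4,suppress=True)
T=load("top6");S=load("scene6")
print(tri(T,(235.2,203.3),S,(355.2,140.2)),back(T,235.2,203.3,.128),back(S,355.2,140.2,.128))
# block top centre
print("blk T",back(T,234.7,165.3,.115))
print("tail T",back(T,(231.5+241)/2,146,.083), "bar T",back(T,(233+242)/2,188,.083), "S tail",back(S,(405.5+401.3)/2,(170.5+177.3)/2,.083))
```

```text
[0.4595 0.1557 0.1233] [0.4585 0.1541 0.128 ] [0.4624 0.1527 0.128 ]
blk T [0.5633 0.1617 0.115 ]
tail T [0.6231 0.166  0.083 ] bar T [0.5037 0.1584 0.083 ] S tail [0.6245 0.1647 0.083 ]
```

>>> apply_moves(
  deltas=[
    [-0.05,-0.06,0,0,0,0,1],
    [-0.1,-0.15,0,0,0,0,1],
    [-0.15,-0.25,0,0,0,0,1],
    [-0.2,-0.35,0,0,0,0,1],
    [-0.24,-0.45,0,0,0,0,1],
    [-0.2525,-0.54,0,0,0,0,1],
    [-0.2525,-0.5675,-0.04,0,0,0,1],
    [-0.2525,-0.5675,-0.08,0,0,0,1],
    [-0.2525,-0.5675,-0.08,0,0,0,1],
    [-0.2525,-0.5675,-0.08,0,0,0,1],
  ],
)

```text
clock: 12.0
eef_pos: [0.4598, 0.1565, 0.1679]
eef_rot: [0.1, -3.14, 0.0]
contact_force: [-0.4, 0.8, -0.6]
width: 0.0853
```

Run:
```python
from h import *
from bench import bot
s=bot.sense();print(s['eef_pos'],s['eef_rot'],s['contact_force'],s['ft_torque'],s['width'],s['q'])
S=bot.snapshot("scene");T=bot.snapshot("top")
crop(S,310,80,420,200,6,"s7.png");crop(T,190,120,285,230,6,"t7.png")
```

```text
[0.45981478 0.15654954 0.16791565] [ 1.00186109e-01 -3.13994806e+00  1.96403944e-04] [-0.43131175  0.77415785 -0.56061189] [-0.00883144 -0.02761525 -0.01439923] 0.08527196237324286 [ 7.88047524e-02  1.45937112e-02  1.93299272e+00 -1.31964721e-04
  1.19405872e+00 -1.55573524e+00]
```

View pics/s7.png

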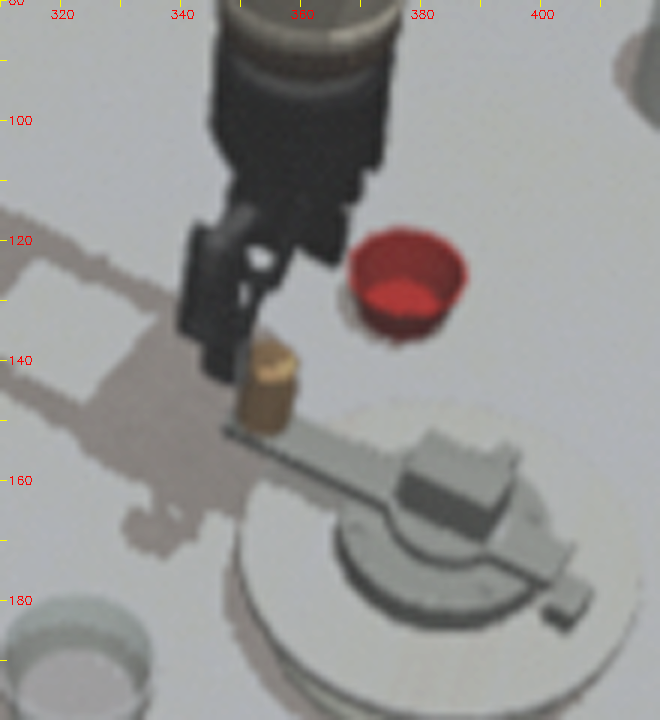

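View pics/t7.png

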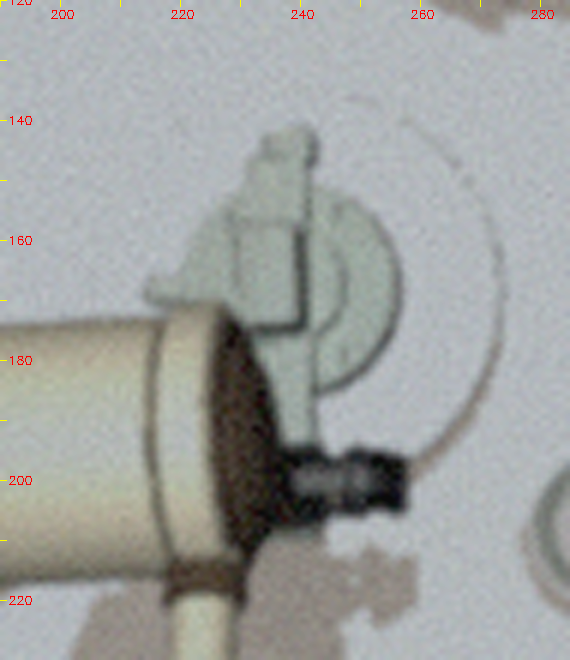

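>>> apply_moves(
  deltas=[
    [0,0,-0.04,0,0,0,1],
    [0,0,-0.08,0,0,0,1],
    [0,0,-0.12,0,0,0,1],
    [0,0,-0.138,0,0,0,1],
    [0,0,-0.138,0,0,0,1],
    [0,0,-0.138,0,0,0,0.5],
    [0,0,-0.138,0,0,0,0.2],
    [0,0,-0.138,0,0,0,0],
  ],
)

```text
clock: 12.9
eef_pos: [0.4605, 0.1573, 0.1132]
eef_rot: [-0.102, 3.138, 0.0]
contact_force: [0.8, -1.3, -0.1]
width: 0.0443
```

Run:
```python
from h import *
from bench import bot
s=bot.sense();print(s['eef_pos'],s['contact_force'],s['width'])
S=bot.snapshot("scene")
crop(S,310,80,420,200,6,"s8.png")
```

```text
[0.46053438 0.15727747 0.11317058] [ 0.7831726  -1.33464801 -0.08081112] 0.04425690390188153
```

View pics/s8.png

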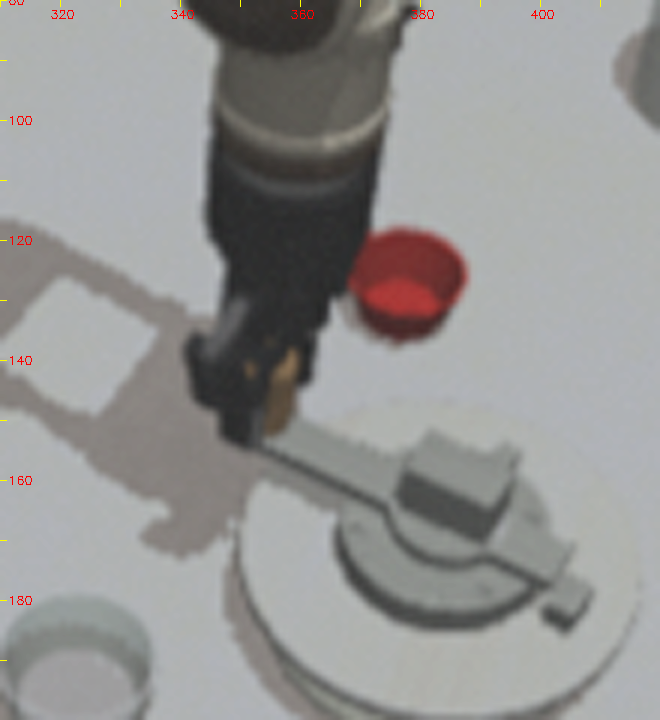

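>>> apply_moves(
  deltas=[
    [0,0,0,0,0,0,-0.15],
    [0,0,0,0,0,0,-0.3],
    [0,0,0,0,0,0,-0.4],
    [0,0,0,0,0,0,-1],
    [0,0,0,0,0,0,-1],
    [0,0,0,0,0,0,-1],
  ],
)

```text
clock: 13.55
eef_pos: [0.4599, 0.1572, 0.1125]
eef_rot: [0.102, -3.14, 0.0]
contact_force: [-2.2, -1.0, 4.6]
width: 0.0267
```

Run:
```python
from h import *
from bench import bot
s=bot.sense();print(s['eef_pos'],s['eef_rot'],s['contact_force'],s['ft_torque'],s['width'])
S=bot.snapshot("scene");T=bot.snapshot("top")
crop(S,310,80,420,200,6,"s9.png");crop(T,190,120,285,230,6,"t9.png")
# arc about the collar centre in the robot frame
c=np.array([.5645,.164]);p=s['eef_pos'][:2]-c
print(np.hypot(*p),np.degrees(np.arctan2(p[1],p[0])))
for a in range(0,100,5):
    t=np.deg2rad(-a);R=np.array([[np.cos(t),-np.sin(t)],[np.sin(t),np.cos(t)]]);d=R@p-p
    print(a,(d/.4).round(4),round(t/2/np.pi,4))
```

```text
[0.45991411 0.15720238 0.11251272] [ 1.01913372e-01 -3.13991992e+00  1.01554150e-04] [-2.17837331 -1.02666337  4.58064381] [-0.07271057  0.27552171 -0.01219063] 0.026720382721907188
0.10480656720676511 -176.28126038476367
0 [0. 0.] 0.0
5 [-0.0005  0.0229] -0.0139
10 [0.001  0.0457] -0.0278
15 [0.0045 0.0683] -0.0417
20 [0.01   0.0905] -0.0556
25 [0.0173 0.1121] -0.0694
30 [0.0265 0.133 ] -0.0833
35 [0.0375 0.153 ] -0.0972
40 [0.0502 0.172 ] -0.1111
45 [0.0646 0.1899] -0.125
50 [0.0804 0.2064] -0.1389
55 [0.0976 0.2214] -0.1528
60 [0.116  0.2349] -0.1667
65 [0.1356 0.2468] -0.1806
70 [0.1561 0.2569] -0.1944
75 [0.1774 0.2652] -0.2083
80 [0.1993 0.2715] -0.2222
85 [0.2217 0.276 ] -0.2361
90 [0.2445 0.2785] -0.25
95 [0.2673 0.2789] -0.2639
```

View pics/s9.png

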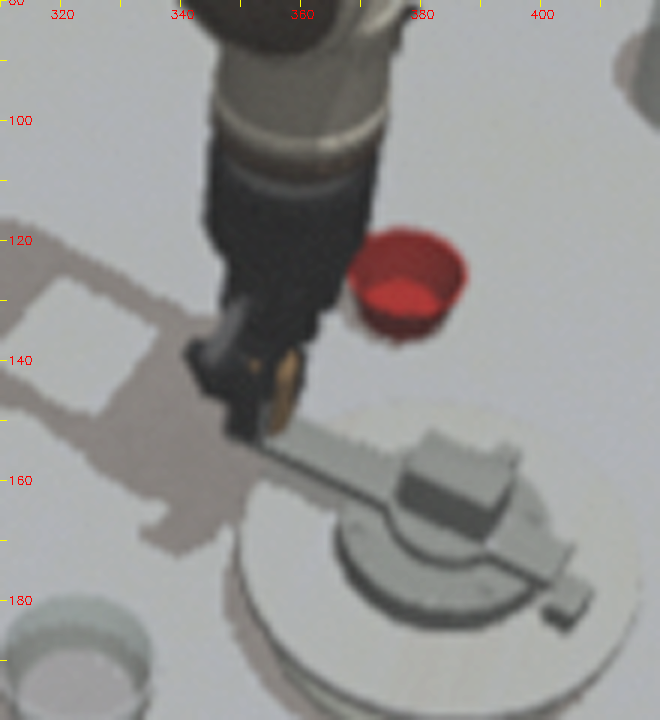

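View pics/t9.png

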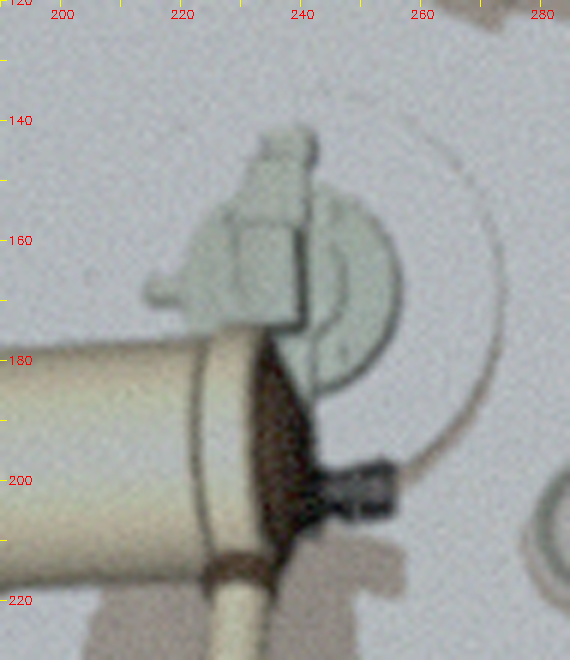

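>>> apply_moves(
  deltas=[
    [0,0.0115,0,0,0,-0.0069,-1],
    [-0.0005,0.0229,0,0,0,-0.0139,-1],
    [0,0.0343,0,0,0,-0.0208,-1],
    [0.001,0.0457,0,0,0,-0.0278,-1],
    [0.0028,0.057,0,0,0,-0.0347,-1],
    [0.0045,0.0683,0,0,0,-0.0417,-1],
    [0.0073,0.0795,0,0,0,-0.0486,-1],
    [0.01,0.0905,0,0,0,-0.0556,-1],
    [0.01,0.0905,0,0,0,-0.0556,-1],
  ],
)

```text
clock: 14.55
eef_pos: [0.4643, 0.193, 0.1124]
eef_rot: [0.445, 3.109, -0.002]
contact_force: [-1.8, -4.5, 4.6]
width: 0.0268
```

Run:
```python
from h import *
from bench import bot
s=bot.sense();print(s['eef_pos'],s['eef_rot'],s['contact_force'],s['ft_torque'],s['width'])
S=bot.snapshot("scene")
crop(S,310,80,420,200,6,"s10.png")
```

```text
[0.46427765 0.19295475 0.11239819] [ 4.45458254e-01  3.10907363e+00 -1.97653326e-03] [-1.78071399 -4.54867428  4.56774439] [-0.90562211  0.06921986 -0.38654356] 0.026832349482265243
```

View pics/s10.png

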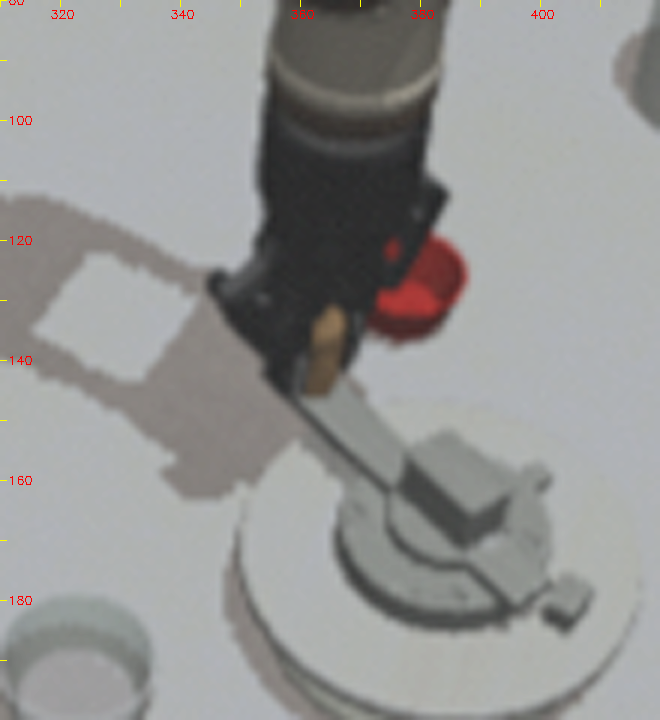

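>>> apply_moves(
  deltas=[
    [0.0073,0.0216,0,0,0,-0.0138,-1],
    [0.0165,0.0425,0,0,0,-0.0277,-1],
    [0.0275,0.0625,0,0,0,-0.0416,-1],
    [0.0402,0.0815,0,0,0,-0.0555,-1],
    [0.0546,0.0994,0,0,0,-0.0694,-1],
    [0.0704,0.1159,0,0,0,-0.0833,-1],
    [0.0876,0.1309,0,0,0,-0.0972,-1],
    [0.106,0.1444,0,0,0,-0.1111,-1],
    [0.106,0.1444,0,0,0,-0.1111,-1],
  ],
)

```text
clock: 15.5
eef_pos: [0.5068, 0.2508, 0.1123]
eef_rot: [1.481, 2.77, -0.001]
contact_force: [-0.2, -4.6, 3.6]
width: 0.0267
```

Run:
```python
from h import *
from bench import bot
s=bot.sense();print(s['eef_pos'],s['eef_rot'],s['contact_force'],s['ft_torque'],s['width'])
S=bot.snapshot("scene");T=bot.snapshot("top")
crop(S,310,80,420,200,6,"s11.png");crop(T,190,120,285,230,6,"t11.png")
```

```text
[0.50684264 0.2507546  0.11225627] [ 1.48142176e+00  2.76977311e+00 -1.20244906e-03] [-0.24174049 -4.59378627  3.57298732] [-0.9495772  -0.01647784 -0.31955683] 0.02672991968154183
```

View pics/s11.png

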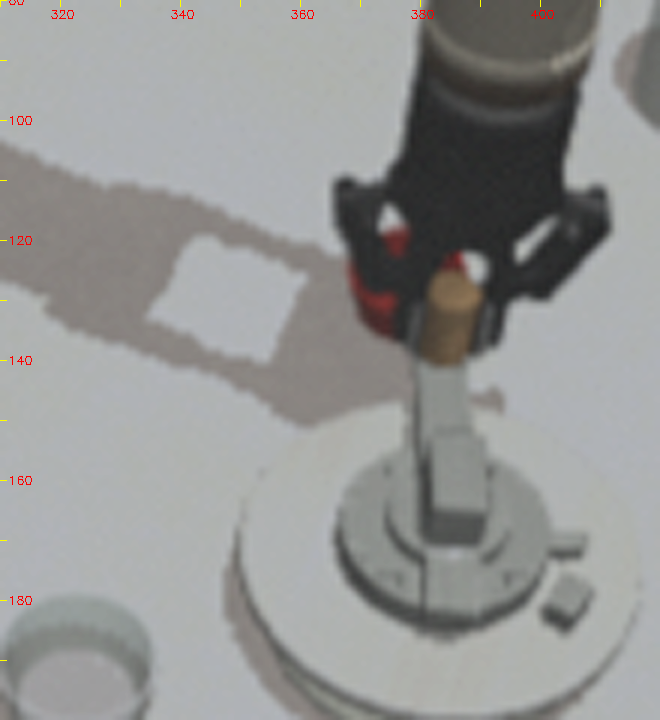

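View pics/t11.png

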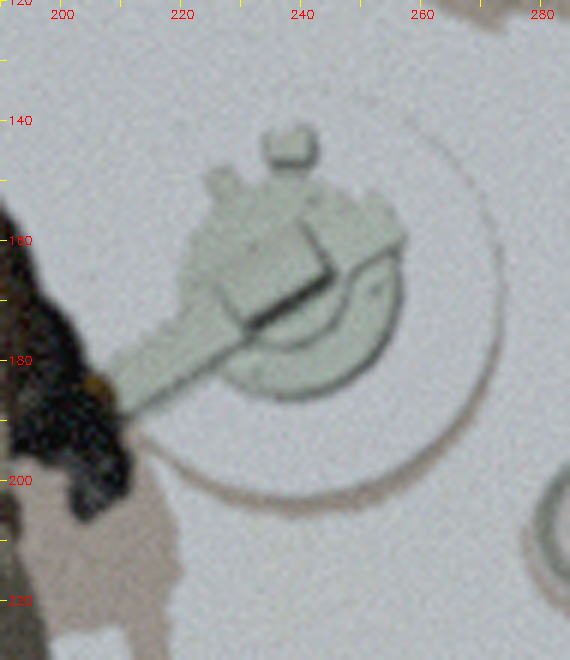

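>>> apply_moves(
  deltas=[
    [0.0098,0.006,0,0,0,-0.0069,-1],
    [0.0196,0.0119,0,0,0,-0.0139,-1],
    [0.0298,0.017,0,0,0,-0.0208,-1],
    [0.0401,0.022,0,0,0,-0.0277,-1],
    [0.0507,0.0262,0,0,0,-0.0347,-1],
    [0.0614,0.0303,0,0,0,-0.0416,-1],
    [0.0614,0.0303,0,0,0,-0.0416,-1],
  ],
)

```text
clock: 16.3
eef_pos: [0.5308, 0.2628, 0.1122]
eef_rot: [1.828, 2.554, -0.001]
contact_force: [0.0, -4.9, 4.5]
width: 0.0269
```

>>> apply_moves(
  deltas=[
    [0.0044,0.0014,0,0,0,-0.0028,-1],
    [0.0088,0.0027,0,0,0,-0.0056,-1],
    [0.0131,0.004,0,0,0,-0.0083,-1],
    [0.0175,0.0052,0,0,0,-0.0111,-1],
    [0.0175,0.0052,0,0,0,-0.0111,-1],
  ],
)

```text
clock: 16.8
eef_pos: [0.5354, 0.2643, 0.1121]
eef_rot: [-1.91, -2.491, 0.01]
contact_force: [-9.5, -7.4, 10.2]
width: 0.0269
```

Run:
```python
from h import *
from bench import bot
s=bot.sense();print(s['eef_pos'],s['eef_rot'],s['contact_force'],s['ft_torque'],s['width'])
S=bot.snapshot("scene");T=bot.snapshot("top")
crop(T,190,120,285,230,6,"t12.png")
```

```text
[0.53541337 0.26430155 0.11208252] [-1.90977757 -2.49113659  0.00981178] [-9.48420196 -7.36527983 10.24518865] [-1.47271579  1.43995231  0.85481852] 0.02685276498376241
```

View pics/t12.png

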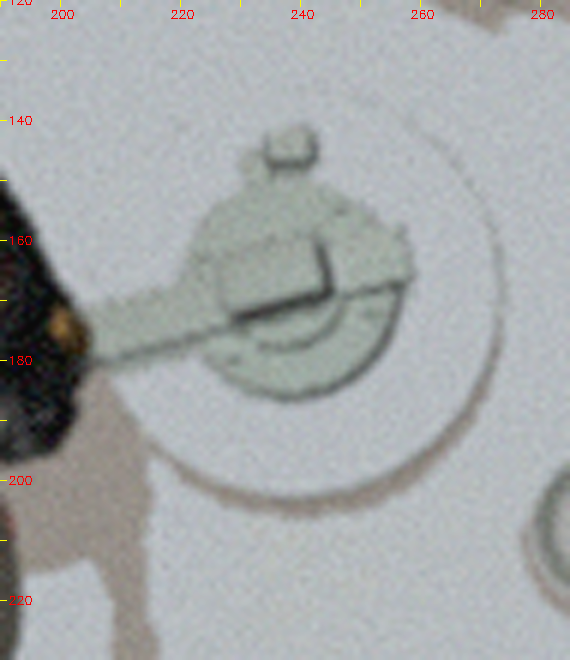

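>>> apply_moves(
  deltas=[
    [0.003,0.001,0,0,0,-0.001,-1],
    [0.006,0.001,0,0,0,-0.002,-1],
    [0.006,0.001,0,0,0,-0.002,-1],
    [0.006,0.001,0,0,0,-0.002,-1],
  ],
)

```text
clock: 17.3
eef_pos: [0.5359, 0.2642, 0.1119]
eef_rot: [-1.925, -2.475, 0.016]
contact_force: [-16.5, -10.1, 15.6]
width: 0.0265
```

>>> apply_moves(
  deltas=[
    [-0.004,-0.001,0,0,0,0.001,-1],
    [-0.006,-0.001,0,0,0,0.003,-1],
    [-0.006,-0.001,0,0,0,0.003,-1],
  ],
)

```text
clock: 17.6
eef_pos: [0.5352, 0.2641, 0.1119]
eef_rot: [-1.905, -2.494, 0.01]
contact_force: [-8.8, -8.2, 10.2]
width: 0.0267
```

Still pressing lightly against the stop (about 9 N), so I'm releasing gradually.

>>> apply_moves(
  deltas=[
    [0,0,0,0,0,0,-0.3],
    [0,0,0,0,0,0,-0.2],
    [0,0,0,0,0,0,0],
    [0,0,0,0,0,0,0.3],
    [0,0,0,0,0,0,0.5],
    [0,0,0,0,0,0,0.5],
  ],
)

```text
clock: 18.2
eef_pos: [0.5379, 0.2655, 0.1123]
eef_rot: [-1.91, -2.494, -0.001]
contact_force: [-0.2, 0.2, -0.0]
width: 0.0636
```

Run:
```python
from h import *
from bench import bot
s=bot.sense();print(s['eef_pos'],s['eef_rot'],s['contact_force'],s['width'])
S=bot.snapshot("scene")
crop(S,320,80,430,200,6,"s13.png")
```

```text
[0.5379353  0.26554088 0.11229984] [-1.91006681e+00 -2.49420187e+00 -6.41542973e-04] [-0.16538874  0.22689353 -0.04041093] 0.06363270101932587
```

View pics/s13.png

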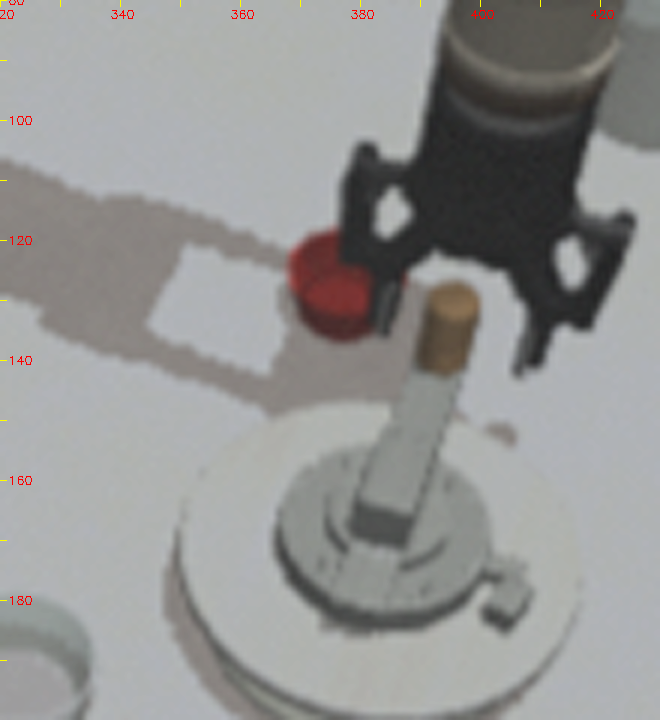

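>>> apply_moves(
  deltas=[
    [0,0,0.03,0,0,0,0.6],
    [0,0,0.09,0,0,0,0.6],
    [0,0,0.17,0,0,0,0.6],
    [0,0,0.25,0,0,0,0.6],
    [-0.1,0.03,0.32,0,0,0,0.6],
    [-0.2,0.06,0.35,0,0,0,0.6],
    [-0.3,0.12,0.35,0,0,0,0.6],
    [-0.4,0.2,0.35,0,0,0,0.6],
    [-0.5,0.28,0.35,0,0,0,0.6],
    [-0.55,0.35,0.35,0,0,0,0.6],
  ],
)

```text
clock: 19.25
eef_pos: [0.3153, 0.4066, 0.2536]
eef_rot: [-1.909, -2.495, -0.002]
contact_force: [1.3, -0.4, -0.4]
width: 0.0684
```

Run:
```python
from h import *
from bench import bot
s=bot.sense();print(s['eef_pos'],s['contact_force'],s['width'])
S=bot.snapshot("scene");T=bot.snapshot("top");pickle.dump(S,open("scene9.pkl","wb"));pickle.dump(T,open("top9.pkl","wb"))
crop(S,340,110,425,200,8,"s14.png");crop(T,185,130,280,220,8,"t14.png")
cv2.imwrite("pics/sf.png",S["image"][:,:,::-1]);cv2.imwrite("pics/tf.png",T["image"][:,:,::-1])
```

```text
[0.31525415 0.4065602  0.25363523] [ 1.33267626 -0.40948034 -0.37048662] 0.06841495224870868
```

View pics/s14.png

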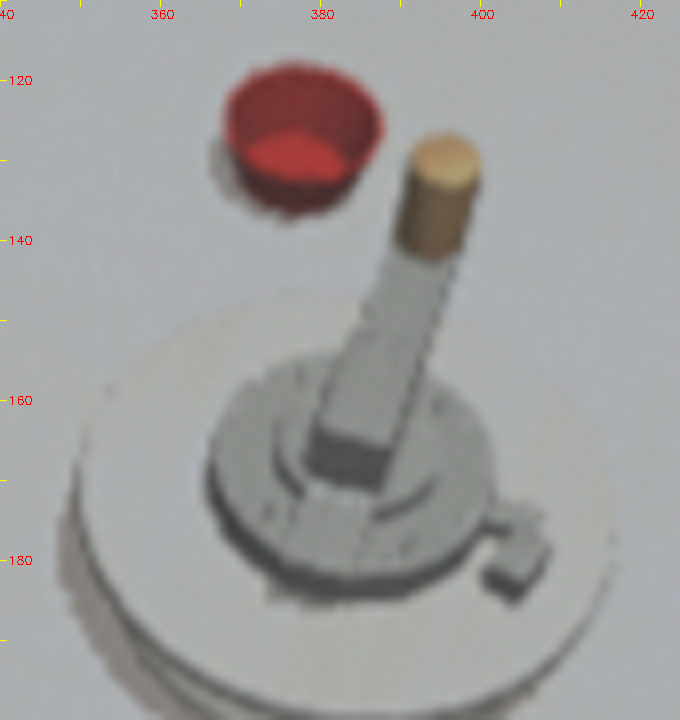

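View pics/t14.png

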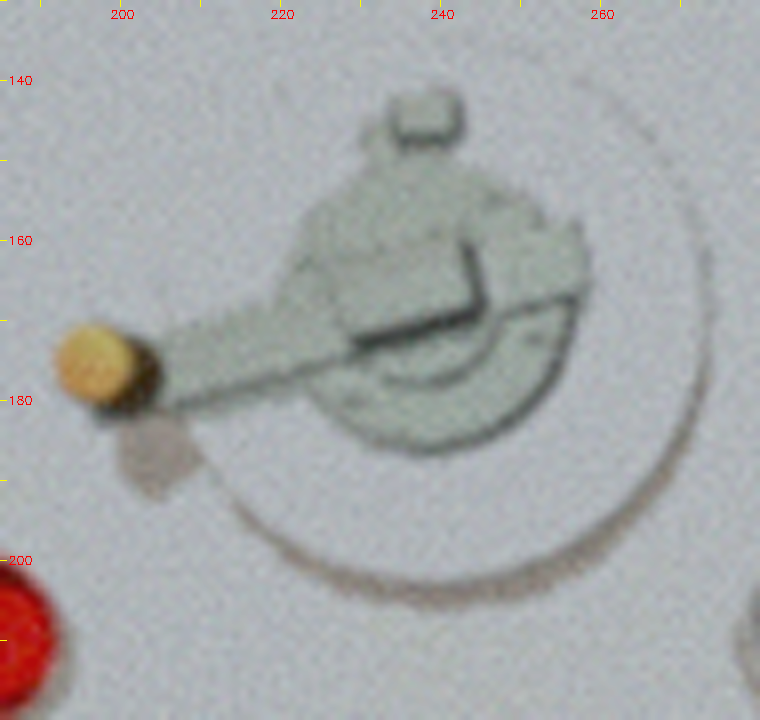

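View pics/tf.png

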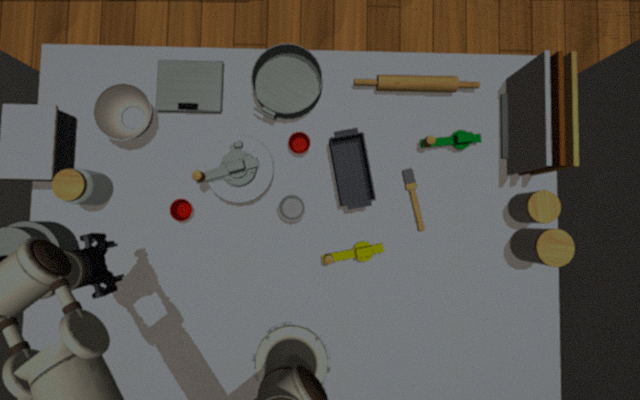

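>>> apply_moves(
  deltas=[
    [0,0,0,0,0,0,0.6],
    [0,0,0,0,0,0,0.6],
    [0,0,0,0,0,0,0.6],
  ],
)

```text
clock: 19.65
eef_pos: [0.3188, 0.4046, 0.2525]
eef_rot: [1.913, 2.492, 0.0]
contact_force: [0.8, -0.1, 0.3]
width: 0.068
```

Run:
```python
from h import *
np.set_printoptions(precision=4,suppress=True)
T=load("top9");S=load("scene9")
kT=back(T,196.7,175,.128);kS=back(S,395.7,130.3,.128)
print(kT,kS,tri(T,(196.7,175),S,(395.7,130.3)))
for k,c in((kT,(.563,.1613)),(kS,(.5659,.159))):
  d=k[:2]-c; print(np.hypot(*d),np.degrees(np.arctan2(d[1],d[0])))
T0=load("top0")
for n,(x0,y0,x1,y1) in dict(ram=(275,190,308,226),cupA=(285,128,314,158),cupB=(166,195,196,225),brush=(398,163,430,235)).items():
  a,b=[cv2.cvtColor(q["image"][y0:y1,x0:x1],cv2.COLOR_RGB2GRAY).astype(np.float32) for q in(T0,T)]
  print(n,cv2.phaseCorrelate(a,b))
```

```text
[0.5328 0.2606 0.128 ] [0.5359 0.257  0.128 ] [0.5336 0.2626 0.1218]
0.10382491258340333 106.90204670173365
0.10245424339937222 107.00639107161746
ram ((0.1826622327239278, 0.03163903151263625), 1.013732063917466)
cupA ((0.21273726054117503, -0.24973725253102508), 1.0828015520837573)
cupB ((-0.10859401800280111, -0.12048131723522637), 1.1218226909637452)
brush ((-0.20070066930684405, -0.1219292828771188), 1.0022496308924422)
```

```bash
python3 -c "
from bench import bot
print(bot.hand_in())"
```

```text
the job is handed in; nothing more can be done
None
```

I moved the steel key from the loaf tin to the lock collar, seated it and let go. I then took it by the knob and swung it clockwise until the collar stopped. I handed it in at about 20 s of the 54 s, with the arm clear of everything.

- **Seating:** the key met the collar at TCP height 0.1128 m, against 0.1125 m expected. Pictures after release showed it flat and the collar lug unmoved.
- **Swing:** the key turned about 77° (1.34 rad). At the end, a further 2.4 mm of commanded push moved the tool only 0.5 mm, with the sideways force rising to about 19 N. After release the lug still shows against the stop post.
- **End state:** both camera views put the key at 107°, lying in the collar. The ramekin, muffin cups and pastry brush are within 0.4 pixel of where they started, which is measurement noise.

**Disagreements:**
- At the collar, the cameras put the key about 4 mm in y from where the measured tool pose implied. I corrected for this before inserting the pins.
- Triangulating from both cameras put the knob top about 5–6 mm too low (0.122 m instead of 0.128 m). It read about 3–5 mm low with the key just seated too, so I took it as camera error rather than tilt.

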